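# Reload the sample concentrator: ratchet the head up, slide vials home, release it down

### The job

Reload the sample concentrator: lift its needle head click by click until the needles are well clear of the vials and it stands on its ratchet, then slide the vial carrier gently in along its guides until it is fully home against the stop. Then press the ratchet's release lever to let the head down, and let go in time for the pawl to catch it with the needle tips about half-way down inside the vials. Do not force the lever or the carrier, never let the needles strike the vials, and leave the other things on the bench where they are.

Things in the scene. Friction and masses are not known exactly. Their poses are not given: they have to be found in the camera images.
- stand: Sample concentrator, bolted down: grey base plate 255 x 190 x 16 mm with a loading lane between two low guides (10 mm high, inner faces 69 mm apart) and, left of it, a steel ratchet mast 152 mm high. Origin on the bench below the middle of the needle head; x along the lane, away from the robot, to the stop; y to the left (mast axis at y = 75 mm); z up.
- rail (a joint): Height of the toothed rail that slides in the mast and carries the head, in m: 0 bottom, 0.094 top stop. It stands on the pawl at about 0.003, 0.015, 0.027 ... 0.087 (teeth 12 mm apart). Raised, it clicks past the pawl; let go, it sinks until the next tooth catches. Lifting takes 10 to 20 N at 30 mm/s (damped). With the pawl held off it sinks by itself at about 20 to 40 mm/s.
- head: Needle head on the rail: aluminium chamber 54 x 84 x 22 mm, origin at the centre of its underside, axes as the stand's. Six needles 52 mm long hang below it at x = -11, 11 and y = -22, 0, 22 mm. A black mushroom knob stands on top. An arm at its left joins it to the rail, which ends 71 mm above the head's top.
- lift_knob (a point): Grip point of the black knob on top of the head: centre of its upright stem, 16 mm in diameter, 23 mm above the head's top; the stem is 35 mm long and flares above to a 26 mm cap, 46 mm above the head's top.
- needle_tips (a point): Point amid the six needles, level with their tips. The tips are level with the vials' rims at rail = 0.046 (so 0.051 is the first tooth clear of them) and half-way down the vials at about 0.02.
- pawl: Sprung pawl, a dark steel crank on a pin between the mast's cheeks. Origin on the pin, 90 mm above the bench; at rest its axes are the stand's. Its tail is the release lever; pressing the tail down turns the nose out of the teeth.
- pawl_tail (a point): Middle of the top of the release lever's bright thumb plate, 26 x 28 mm (x, y), about 103 mm above the bench and 156 mm to the left of the lane's middle at rest, 66 mm from the pin. Pressed straight down, it lets the rail go after some 12 to 13 mm, shortly before it meets a hard stop; until then the press takes about 2 to 6 N. It springs back when let go. More than 15 N on it bends it.
- carrier: Loose vial carrier, 0.3 to 0.5 kg, lying in the lane: base plate 150 x 66 x 5 mm, six open glass vials 16 mm wide, 52 mm high, and an upright pull post at its front. Origin on its underside amid the vials; axes as the stand's. The plate reaches 25 mm past it in x; fully home that edge meets the stop. It starts 38 to 56 mm short of home. At most 12 N on the stop.
- carrier_post (a point): Grip point of the carrier's pull post (upright steel rod 16 mm in diameter, from 5 to 55 mm above the carrier's underside), 35 mm above the underside, 112 mm before the carrier's origin.
- vial_rims (a point): Point amid the six vials, level with their rims (57 mm above the carrier's underside). The vials are 50 mm deep inside.
- home (a point): Where the carrier's origin lies when it is fully home: on top of the base plate, below the middle of the needle head; axes as the stand's.
- backstop: Rigid steel stop block with a rubber face at the far end of the lane, 40 mm wide and 16 mm high, origin at the foot of its near face, 25 mm past home.
- jar: Small glass jar with white lid, 42 mm wide, 52 mm high, left of the machine; leave alone. Origin at the centre of its underside.
- reagent: Bottle with blue cap, 54 mm wide, 105 mm high, right of the machine; leave alone. Origin at the centre of its underside.
- marker: Black and grey marker pen lying right of the lane, 120 mm long; leave alone. Origin on its underside.
- tip_box: Blue open box of pipette tips, 86 x 124 x 66 mm, farther right; leave alone. Origin at the centre of its underside.
- microtube_rack: White rack with small tubes, 70 x 125 x 45 mm, on the left; leave alone. Origin at the centre of its underside.
- pipette: White and grey pipette lying on the left, 290 mm long; leave alone. Origin on its underside.
Mind the look-alikes: they are no part of the job. What is shaped like the carrier but pink is not meant.

How it is judged:
By the outcome, as a careful person would: the job done as asked, in the order asked, and still so for the second after the job is handed in, with the robot touching nothing.
It also fails if it takes over 61 s, if anything falls off the work surface, if the arm or the gripper's body presses on something with over 40 N, if the wrist force passes 120 N, or if a joint passes its speed limit or range.

### The arm

A 6-joint arm with a two-finger parallel gripper is mounted at the origin on the work surface. World frame = base frame: x ahead of the robot, y to its left, z up, the work surface at z = 0. Lengths are in m, angles in rad, forces in N, time in s.
With the tool pointing down it reaches from about 0.4 to 0.825 m from the base axis. Payload 7 kg.
Tool frame: the origin (TCP) lies midway between the tips of the shut fingers; the grasp point (between the pads) lies arm.hold_point_z behind it (arm.hold_point_z is the distance from the TCP to the grasp point, in m); z points along the fingers, y is the line along which they close (so a half turn about z gives the same grasp; the last joint's range is limited). The gripper opens to 88 mm and grips with 3 to 60 N. Pads are 19 mm wide; open, the fingers measure 130 mm over their backs; the gripper's body (78 mm by 193 mm) begins 47 mm behind the grasp point.
Start: joints at [-0.927, 0.359, 0.012, 0, -1.224, -0.288], TCP at [0.235, -0.633, 0.227] pointing down, gripper open.
Joint ranges: [-3.07, 3.07], [-1.43, 2.12], [-1.02, 1.25], [-3.03, 1.67], [-3.05, -0], [-3.03, 3.03]. Speed limits (rad/s): [2.39, 2.39, 3.01, 3.14, 3.14, 3.14].

### API

Orientations are given as [roll, pitch, yaw] about the fixed x, y, z axes, in that order (R = Rz(yaw) Ry(pitch) Rx(roll)).
In Python, from station import arm gives the robot as it stands.
- The arm moves only by the shell command python3 -m crank 'ROWS' [OPENING] [FORCE]. ROWS is JSON, a list that holds one entry, the list of rows, each a list of 4 numbers: the shift along the tool's x, y, z in units of 25 mm (1.0 is 25 mm), then the turn about the tool's z in units of 5 degrees (1.0 is 5 degrees). A call has 1 to 12 rows; each row is the pose to reach, as a shift and turn from the pose commanded when the call began, along the tool's axes at that moment; what a row does not reach only later rows make up. A row lasts 1/8 s, in which the tool goes at most 62.5 mm and 10.7 degrees, less where a joint would pass 70% of its speed; a pose out of reach is approached as far as the arm can. A call with a gripper value outside its range is refused whole. OPENING is the closure, from 0 (fully open) to 1 (shut), set as the call begins (- or left out, the last holds). The fingers move at their own pace and stop on an object; FORCE is the grip in N (left out, the last holds). Time passes only in rows, so rows that repeat a pose let the fingers close. It gives the time, the measured TCP pose, the force, the opening and the grip force at its end, in the units of the state.
- arm.get_state(): the state, without advancing time (a new reading comes with each control period).
- arm.grab_frame(name): name is "scene" or "side" or "wrist"; returns (picture, depth): 480x640x3 uint8, red, green, blue; 480x640 float32, m along the optical axis (not along the pixel's ray), 0 where there is no reading.
- arm.get_calibration(name): a dict with "mtx" (3x3 intrinsics, pixels), "R" (3x3) and "t" (3): a world point X has camera coordinates R X + t; the wrist camera has in their place "mount" (4x4, takes a point from camera to tool coordinates, whose origin is the TCP and whose axes are the flange's). Camera axes: x right, y down, z forward; pixel columns grow to the right and rows downward; lengths in m; the calibration is good to about 2 mm. A picture is of the moment at which its call begins: read the wrist's pose just before it. get_calibration takes no time and is no camera call.
- arm.job_done(): hands the job in; it is judged then, once.
Trained networks look in the newest picture that a camera, given by its name, has taken for a name from the list of things; names that differ only in an ending like _2 or _b are one class to them, and where a whole thing is asked for, a point or a joint stands for the part that bears it (a point fixed in the world has none). Each returns a list of dicts, best first, with "score" (0 to 1); they miss things now and then, are a little off and sometimes report something else, mostly with a low value. They report only what shows in the picture. A call takes as long as a camera call. They do not tell look-alikes from the thing itself.
- arm.recognise(thing, camera): "extent" ([left, top, width, height] in pixels, round what is visible of it).
- arm.trace(thing, camera): "mask" (480x640 bool, what is visible of it) and "extent" ([left, top, width, height] in pixels, round what is visible of it).
The state is a dict: "t": time; "q": joint angles; "qd": joint speeds; "joint_efforts": joint torques, N m; "eef_pos": TCP position; "ee_rot": TCP orientation; "force": force on the tool from outside, world axes, zero at the start; "moment": the same for the moment, N m; "width": finger opening in m; "gripper_force": force on a finger pad.
Only numpy, scipy, OpenCV 4.12 (cv2) and the standard library are available. Lean on these libraries where they do the work, as an engineer would, in place of code of your own. Each camera call takes 0.05 s, during which the arm holds its last target. There are 200 camera calls.

## Working session

There is one attempt and no reset: what is moved stays moved. The work goes in short steps, Python scripts to look and compute and a shell command to move; the robot and the scene stay as the last step left them, time stands still between calls to the robot, and variables do not carry over. Pictures are saved under pics/ and viewed, at most 10 in all, crops included, and the job is handed in when it is done.

```bash
mkdir -p pics; cat > h.py <<'E'
import numpy as np, cv2
from station import arm
def pts(cam, mask, depth):
    c=arm.get_calibration(cam); K=np.array(c["mtx"]); v,u=np.nonzero(mask&(depth>0)); z=depth[v,u]
    P=np.stack([(u-K[0,2])/K[0,0]*z,(v-K[1,2])/K[1,1]*z,z],1)
    return (P-np.array(c["t"]))@np.array(c["R"])
def proj(cam,X):
    c=arm.get_calibration(cam); p=np.array(c["mtx"])@(np.array(c["R"])@np.array(X)+np.array(c["t"])); return p[:2]/p[2]
E
python3 - <<'E'
from h import *
s=arm.get_state(); print(s, arm.hold_point_z)
for c in("scene","side"):
    im,d=arm.grab_frame(c); cv2.imwrite(f"pics/{c}0.png",im[:,:,::-1]); np.savez(f"{c}0.npz",im=im,d=d)
    for t in("head","lift_knob","pawl_tail","carrier","carrier_post","backstop","stand","pawl"):
        for r in arm.trace(t,c)[:3]:
            m=r["mask"]; P=pts(c,m,d)
            if len(P): print(c,t,round(r["score"],2),r["extent"],np.median(P,0).round(3),np.percentile(P,3,axis=0).round(3),np.percentile(P,97,axis=0).round(3))
E
```

```text
{'t': 0.0, 'q': array([-9.26891590e-01,  3.59387533e-01,  1.10733844e-02, -3.31696418e-04,
       -1.22411607e+00, -2.88082109e-01]), 'qd': array([ 1.00917102e-03,  8.28601730e-04, -6.37564409e-05,  5.84762180e-04,
        9.12869017e-05,  1.19697776e-03]), 'joint_efforts': array([ 1.15142561e-04, -5.82725573e+01,  2.93065470e+01,  6.99709922e+00,
        7.22651108e-03, -1.63213567e-04]), 'eef_pos': array([ 0.23493227, -0.63227804,  0.22563193]), 'ee_rot': array([ 3.13993749e+00, -1.65287801e-04, -2.78588285e+00]), 'force': array([-0.07366695,  1.10458899,  0.2356666 ]), 'moment': array([-0.02588758,  0.01042165,  0.04498041]), 'gripper_force': 0.0, 'width': 0.08809763915710385} 0.0188
scene head 0.64 [339.6, 219.6, 44.7, 63.9] [ 0.62  -0.01   0.116] [ 0.594 -0.055  0.046] [0.645 0.067 0.177]
scene head 0.62 [279.9, 216.2, 132.3, 112.2] [0.619 0.018 0.021] [ 0.437 -0.068  0.004] [0.678 0.125 0.159]
scene lift_knob 0.86 [340.5, 219.7, 45.6, 66.2] [ 0.62  -0.01   0.116] [ 0.595 -0.054  0.044] [0.645 0.066 0.177]
scene pawl_tail 0.41 [394.5, 230.1, 11.1, 14.2] [0.609 0.144 0.102] [0.59
[... 1882 characters left out ...]
7  0.001] [ 0.409 -0.132  0.057]
side carrier_post 0.8 [370.9, 188.6, 62.9, 48.4] [ 0.35  -0.168  0.008] [ 0.268 -0.215  0.002] [ 0.406 -0.132  0.057]
side carrier_post 0.73 [378.0, 292.0, 39.2, 74.9] [0.311 0.232 0.012] [0.282 0.132 0.002] [0.344 0.271 0.056]
side carrier_post 0.58 [291.5, 220.3, 64.5, 39.1] [ 0.529 -0.011  0.024] [ 0.442 -0.048  0.017] [0.582 0.019 0.072]
side backstop 0.43 [279.8, 184.2, 20.8, 36.9] [ 0.621 -0.119  0.077] [ 0.599 -0.181  0.002] [ 0.645 -0.05   0.109]
side stand 0.59 [243.6, 194.9, 116.1, 104.4] [0.585 0.072 0.018] [ 0.431 -0.048  0.008] [0.669 0.127 0.154]
side pawl 0.8 [260.9, 243.5, 13.7, 25.0] [0.609 0.132 0.101] [0.596 0.081 0.092] [0.617 0.159 0.107]
```

```bash
python3 - <<'E'
from h import *
a=np.load("scene0.npz");b=np.load("side0.npz")
c1=cv2.resize(a["im"][170:350,190:430],(800,600),interpolation=cv2.INTER_CUBIC)
c2=cv2.resize(b["im"][170:380,220:460],(686,600),interpolation=cv2.INTER_CUBIC)
cv2.imwrite("pics/c1.png",c1[:,:,::-1]);cv2.imwrite("pics/c2.png",c2[:,:,::-1])
allP=[]
for c,z in(("scene",a),("side",b)):
    P=pts(c,np.ones((480,640),bool),z["d"])
    m=(P[:,2]>.011)&(P[:,2]<.0205)&(P[:,0]>.4)&(P[:,0]<.72)&(P[:,1]>-.15)&(P[:,1]<.17)
    Q=P[m]; r=cv2.minAreaRect(Q[:,:2].astype(np.float32)); print(c,len(Q),r)
    # head region
    for nm,lo,hi,x0,x1,y0,y1 in(("knobcap",.165,.2,.57,.67,-.05,.03),("mast top",.145,.16,.55,.68,.03,.12),("railtop",.16,.22,.55,.68,.03,.12),("headtop",.11,.14,.57,.67,-.08,.06),("tail",.095,.112,.57,.65,.12,.18),("post",.03,.09,.42,.48,-.06,.03),("vials",.055,.09,.5,.585,-.06,.05),("stop",.026,.04,.63,.68,-.06,.06)):
        m=(P[:,2]>lo)&(P[:,2]<hi)&(P[:,0]>x0)&(P[:,0]<x1)&(P[:,1]>y0)&(P[:,1]<y1); Q=P[m]
        if len(Q)>3: print(c,nm,len(Q),np.median(Q,0).round(4),np.percentile(Q,3,axis=0).round(4),np.percentile(Q,97,axis=0).round(4), np.round(cv2.minAreaRect(Q[:,:2].astype(np.float32))[0],4),round(cv2.minAreaRect(Q[:,:2].astype(np.float32))[2],1))
E
```

```text
scene 2918 ((0.553686261177063, 0.009096458554267883), (0.256597101688385, 0.32863926887512207), 3.663234233856201)
scene mast top 95 [0.6187 0.0657 0.1503] [0.6015 0.0606 0.1453] [0.6245 0.0986 0.1591] [0.6126 0.0803] 0.1
scene railtop 86 [0.615  0.063  0.1767] [0.6071 0.0595 0.1615] [0.6195 0.0715 0.188 ] [0.613 0.066] 7.7
scene headtop 731 [ 0.6219 -0.0147  0.1161] [ 0.5946 -0.0513  0.1109] [0.644  0.0527 0.1321] [ 0.618 -0.002] 3.5
scene tail 120 [0.6098 0.1438 0.1017] [0.597  0.1235 0.0967] [0.6204 0.1594 0.1058] [0.6103 0.1414] 14.0
scene post 103 [ 0.4564 -0.0226  0.0546] [ 0.4474 -0.0268  0.0317] [ 0.4606 -0.0131  0.0712] [ 0.4532 -0.0201] 7.6
scene vials 217 [ 0.5571 -0.029   0.0672] [ 0.5458 -0.0417  0.0565] [0.583  0.0155 0.0744] [ 0.5546 -0.0172] 31.0
scene stop 86 [ 0.6482 -0.0096  0.031 ] [ 0.6371 -0.0358  0.0262] [0.6524 0.014  0.0346] [ 0.643  -0.0089] 89.4
side 3235 ((0.5537495613098145, -0.009103357791900635), (0.2547539174556732, 0.26888853311538696), 3.4557712078094482)
side knobcap 4 [ 0.6164 -0.0032  0.1658] [ 0.6035 -0.0041  0.1652] [0.6218 0.0012 0.167 ] [ 0.6125 -0.0007] 86.0
side mast top 98 [0.6109 0.0719 0.1506] [0.5989 0.0636 0.1458] [0.6231 0.0986 0.1583] [0.6112 0.0805] 2.7
side railtop 78 [0.6107 0.0687 0.1775] [0.6058 0.0593 0.1611] [0.6171 0.073  0.1896] [0.6106 0.0665] 62.8
side headtop 419 [ 0.6076 -0.0042  0.1168] [ 0.5895 -0.0488  0.1122] [0.64   0.0322 0.1343] [ 0.6162 -0.0023] 3.2
side tail 131 [0.6068 0.1459 0.1024] [0.5948 0.1234 0.098 ] [0.6194 0.1616 0.1066] [0.6069 0.1411] 2.3
side post 96 [ 0.4513 -0.0145  0.056 ] [ 0.4447 -0.0248  0.0306] [ 0.4571 -0.0107  0.0724] [ 0.453  -0.0177] 11.5
side vials 296 [ 0.5655 -0.0083  0.0679] [ 0.5446 -0.0432  0.0563] [0.5806 0.0179 0.0741] [ 0.5633 -0.0141] 4.0
```

View pics/c1.png

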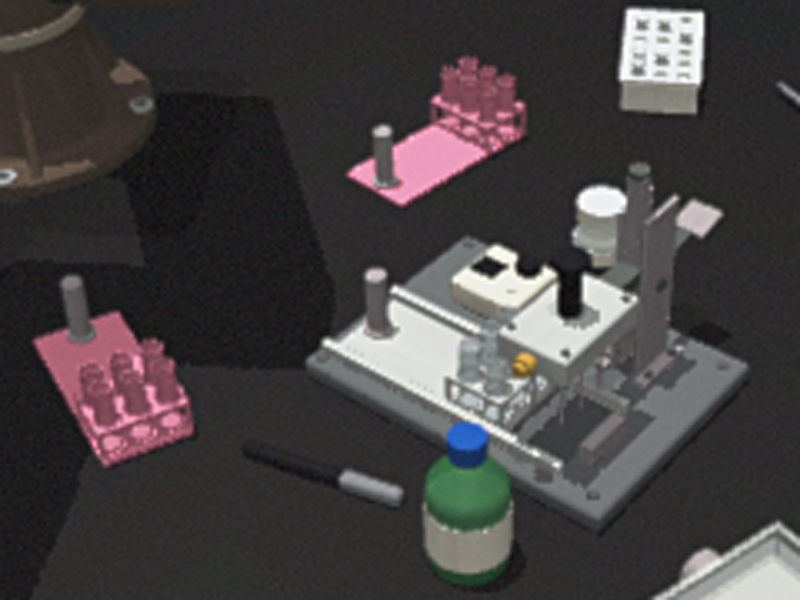

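View pics/c2.png

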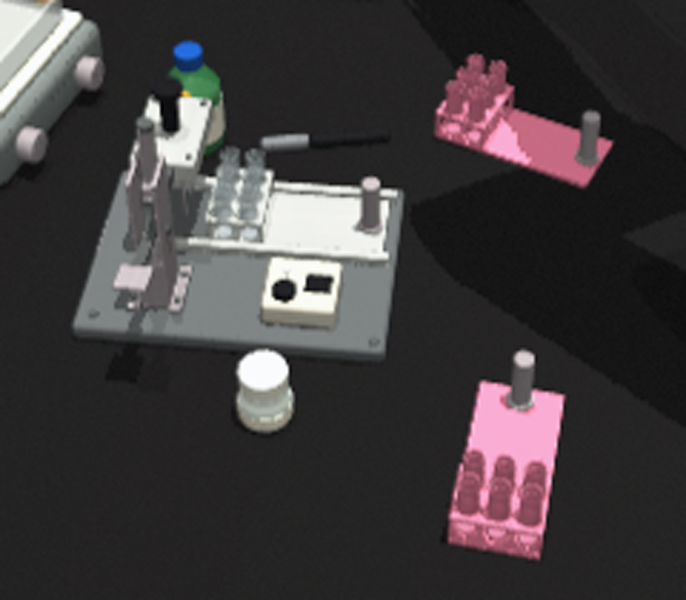

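The scene has three carrier shapes. Two are pink, at c1 (115,370) and c1 (440,130), and are the look-alikes. The clear and white one in the lane, at c1 (430,330) / c2 (300,210), is the one meant, and this enlarged crop confirms it. The knob is at c1 (570,280) and the thumb plate at c1 (698,216). The stand is yawed about 3.5° and the rail sits at about 0.015. I'm moving above the knob.

```bash
python3 -m crank '[[[-23.05,18.18,-0.6,-14.6],[-23.05,18.18,-0.6,-14.6],[-23.05,18.18,-0.6,-14.6],[-23.05,18.18,-0.6,-14.6],[-23.05,18.18,-0.6,-14.6],[-23.05,18.18,-0.6,-14.6],[-23.05,18.18,-0.6,-14.6],[-23.05,18.18,-0.6,-14.6],[-23.05,18.18,-0.6,-14.6],[-23.05,18.18,-0.6,-14.6],[-23.05,18.18,-0.6,-14.6],[-23.05,18.18,-0.6,-14.6]]]' 0
```

```text
t: 2.4
eef_pos: [0.618, -0.0035, 0.2417]
ee_rot: [-3.141, 0.0, -1.51]
force: [-0.2, 0.1, 0.5]
width: 0.0877
gripper_force: 0.0
```

```bash
cat >> h.py <<'E'
from scipy.spatial.transform import Rotation as Ro
def wpts(mask,d,s):
    c=arm.get_calibration("wrist");K=np.array(c["mtx"]);M=np.array(c["mount"])
    v,u=np.nonzero(mask&(d>0));z=d[v,u]
    P=np.stack([(u-K[0,2])/K[0,0]*z,(v-K[1,2])/K[1,1]*z,z],1)@M[:3,:3].T+M[:3,3]
    R=Ro.from_euler("xyz",s["ee_rot"]).as_matrix()
    return P@R.T+s["eef_pos"],u,v
def units(s,target):
    R=Ro.from_euler("xyz",s["ee_rot"]).as_matrix(); return (R.T@(np.array(target)-s["eef_pos"])/.025).round(3)
E
python3 - <<'E'
from h import *
s=arm.get_state(); print(s["t"],s["eef_pos"],s["ee_rot"],s["q"])
im,d=arm.grab_frame("wrist"); cv2.imwrite("pics/w1.png",im[:,:,::-1]); np.savez("w1.npz",im=im,d=d)
P,u,v=wpts(np.ones((480,640),bool),d,s)
for nm,lo,hi,x0,x1,y0,y1 in(("cap",.15,.175,.57,.66,-.05,.04),("rail",.165,.21,.55,.68,.04,.12),("headtop",.110,.122,.57,.67,-.08,.06),("tail",.095,.112,.57,.65,.12,.18),("post",.06,.09,.42,.48,-.06,.03),("box",.03,.09,.5,.58,.03,.12)):
    m=(P[:,2]>lo)&(P[:,2]<hi)&(P[:,0]>x0)&(P[:,0]<x1)&(P[:,1]>y0)&(P[:,1]<y1); Q=P[m]
    if len(Q)>3: print(nm,len(Q),np.median(Q,0).round(4),np.percentile(Q,2,axis=0).round(4),np.percentile(Q,98,axis=0).round(4),[np.round(x,4) for x in cv2.minAreaRect(Q[:,:2].astype(np.float32))])
E
```

```text
2.4 [ 0.61800154 -0.0035037   0.24168035] [-3.14115013e+00  8.13329761e-05 -1.51045605e+00] [ 3.09911702e-01  2.56423306e-01 -9.82806588e-02  3.25143594e-05
 -1.21564346e+00 -2.49582739e-01]
cap 999 [ 0.6179 -0.0076  0.1632] [ 0.6063 -0.0189  0.1596] [0.6291 0.0042 0.1646] [array([ 0.6179, -0.0069]), array([0.0253, 0.0249]), np.float64(51.3128)]
rail 477 [0.6134 0.0636 0.1862] [0.6074 0.0614 0.1656] [0.6193 0.0709 0.1893] [array([0.6134, 0.0663]), array([0.0134, 0.0108]), np.float64(1.7387)]
headtop 5782 [ 0.618  -0.0148  0.1171] [ 0.5919 -0.0549  0.112 ] [0.644  0.0517 0.1191] [array([ 0.6176, -0.0025]), array([0.054 , 0.1202]), np.float64(3.3288)]
post 278 [ 0.4557 -0.0181  0.071 ] [ 0.4472 -0.0248  0.0611] [ 0.461  -0.0107  0.0728] [array([ 0.4536, -0.0174]), array([0.0151, 0.0152]), np.float64(18.0322)]
box 531 [0.5181 0.0589 0.0379] [0.5015 0.0467 0.0307] [0.5255 0.084  0.04  ] [array([0.5122, 0.0665]), array([0.0265, 0.0397]), np.float64(3.5326)]
```

View pics/w1.png

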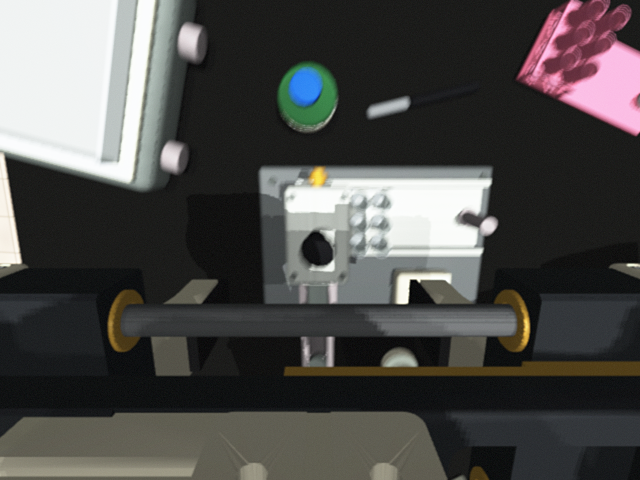

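The wrist view shows the knob cap at (318,248), the vials at (370,222) and the post at (485,225). The knob is at (0.618,-0.007). Now I'll descend, grip and lift.

```bash
python3 -m crank '[[[0.15,0,1.5,0],[0.15,0,3.0,0],[0.15,0,4.2,0],[0.15,0,4.85,0],[0.15,0,4.85,0],[0.15,0,4.85,0]]]' 0 && python3 -m crank '[[[0,0,0,0],[0,0,0,0],[0,0,0,0],[0,0,0,0],[0,0,0,0],[0,0,0,0]]]' 1 35
```

```text
t: 3.2
eef_pos: [0.6181, -0.0096, 0.1217]
ee_rot: [-3.14, 0.0, -1.511]
force: [0.1, 0.6, 0.3]
width: 0.0874
gripper_force: 0.0
t: 3.95
eef_pos: [0.6172, -0.0097, 0.1203]
ee_rot: [3.142, -0.0, -1.512]
force: [0.2, 0.2, -0.0]
width: 0.0329
gripper_force: 0.0
```

```bash
python3 -m crank '[[[0,0,0,0],[0,0,0,0],[0,0,0,0],[0,0,0,0]]]' 1 35 && python3 -m crank '[[[0,0,-0.1,0],[0,0,-0.25,0],[0,0,-0.4,0],[0,0,-0.55,0],[0,0,-0.7,0],[0,0,-0.7,0]]]'
```

```text
t: 4.45
eef_pos: [0.6177, -0.0096, 0.1204]
ee_rot: [-3.141, 0.0, -1.512]
force: [5.2, -0.2, -2.9]
width: 0.0232
gripper_force: 35.0
t: 5.2
eef_pos: [0.6176, -0.0095, 0.1367]
ee_rot: [-3.141, 0.0, -1.512]
force: [8.5, -1.2, -10.5]
width: 0.0235
gripper_force: 35.0
```

```bash
python3 -m crank '[[[0,0,-0.1,0],[0,0,-0.22,0],[0,0,-0.34,0],[0,0,-0.46,0],[0,0,-0.58,0],[0,0,-0.7,0],[0,0,-0.82,0],[0,0,-0.94,0],[0,0,-1.06,0],[0,0,-1.18,0],[0,0,-1.3,0],[0,0,-1.42,0]]]'; cat >> h.py <<'E'
def rail(cam="scene",save=None):
    im,d=arm.grab_frame(cam); P=pts(cam,np.ones((480,640),bool),d)
    if save: cv2.imwrite(save,im[:,:,::-1])
    m=(P[:,0]>.600)&(P[:,0]<.626)&(P[:,1]>.055)&(P[:,1]<.078)&(P[:,2]>.155)&(P[:,2]<.3); z=np.sort(P[m,2])
    m=(P[:,0]>.585)&(P[:,0]<.65)&(P[:,1]>-.052)&(P[:,1]<.03)&(P[:,2]>.09)&(P[:,2]<.22);h=P[m,2]
    hist,e=np.histogram(h,bins=np.arange(.09,.22,.002)); k=hist.argmax()
    print(cam,"railtop",z[-6:].round(4),"-> rail",round(z[-4]-.1725,4) if len(z)>4 else None,"headtop mode",e[k].round(4),np.median(h[abs(h-e[k]-.001)<.003]).round(4)-.1015,hist.max())
E
python3 - <<'E'
from h import *
rail("scene"); rail("side")
E
```

```text
t: 6.7
eef_pos: [0.6176, -0.0096, 0.1716]
ee_rot: [3.141, 0.0, -1.512]
force: [9.9, -2.0, -11.9]
width: 0.0238
gripper_force: 35.0
scene railtop [0.1722 0.1726 0.1744 0.175  0.1753 0.178 ] -> rail 0.0019 headtop mode 0.166 0.0658 183
side railtop [0.2398 0.2401 0.2401 0.2405 0.2409 0.2414] -> rail 0.0676 headtop mode 0.168 0.06709999999999999 85
```

```bash
python3 -m crank '[[[0,0,0.05,0],[0,0,0.09,0],[0,0,0.13,0],[0,0,0.13,0]]]' && python3 -m crank '[[[0,0,0,0],[0,0,0,0],[0,0,0,0],[0,0,0,0],[0,0,0,0],[0,0,0,0]]]' 0 && python3 -m crank '[[[0,0,-0.8,0],[0,0,-1.8,0],[0,0,-2.6,0],[0.2,2,-2.8,0],[0.4,4,-2.8,1],[0.4,6.5,-2.8,3],[0.4,6.5,-2.8,5],[0.4,6.5,-2.8,7],[0.4,6.5,-2.8,9],[0.4,6.5,-2.8,11],[0.4,6.5,-2.8,13],[0.4,6.5,-2.8,15]]]'
python3 - <<'E'
from h import *
rail("scene"); rail("side")
E
```

```text
t: 7.3
eef_pos: [0.6177, -0.0096, 0.1697]
ee_rot: [-3.141, 0.0, -1.512]
force: [6.2, -1.4, -5.1]
width: 0.0237
gripper_force: 35.0
t: 8.05
eef_pos: [0.6171, -0.0097, 0.1701]
ee_rot: [-3.142, 0.0, -1.512]
force: [0.1, 0.1, 0.1]
width: 0.0786
gripper_force: 0.0
t: 9.55
eef_pos: [0.4555, -0.0293, 0.2402]
ee_rot: [3.142, 0.0, -2.826]
force: [-0.8, 0.1, -0.4]
width: 0.0879
gripper_force: 0.0
scene railtop [0.2356 0.2356 0.2359 0.2363 0.2365 0.2373] -> rail 0.0634 headtop mode 0.164 0.06289999999999998 277
side railtop [0.2366 0.2366 0.237  0.2373 0.2376 0.2383] -> rail 0.0645 headtop mode 0.164 0.06309999999999999 153
```

The rail stands at 0.063 and the tips are 17 mm clear. Next is the post.

```bash
python3 - <<'E'
from h import *
s=arm.get_state(); print(units(s,[.4536,-.0176,.038]))
im,d=arm.grab_frame("wrist"); P,u,v=wpts(np.ones((480,640),bool),d,s)
m=(P[:,2]>.06)&(P[:,2]<.09)&(P[:,0]>.42)&(P[:,0]<.48)&(P[:,1]>-.06)&(P[:,1]<.03); Q=P[m]
if len(Q)>3: print(len(Q),[np.round(x,4) for x in cv2.minAreaRect(Q[:,:2].astype(np.float32))])
m=(P[:,2]>.015)&(P[:,2]<.024)&(P[:,0]>.42)&(P[:,0]<.53)&(P[:,1]>-.06)&(P[:,1]<.03); Q=P[m];print(len(Q),[np.round(x,4) for x in cv2.minAreaRect(Q[:,:2].astype(np.float32))])
E
```

```text
[-0.073  0.466  8.086]
229 [array([ 0.4528, -0.0167]), array([0.0151, 0.0147]), np.float64(17.9908)]
5450 [array([ 0.4783, -0.015 ]), array([0.1034, 0.09  ]), np.float64(0.0272)]
```

```bash
python3 -m crank '[[[-0.07,0.46,0.5,2],[-0.07,0.46,2,2.92],[-0.07,0.46,4,2.92],[-0.07,0.46,6,2.92],[-0.07,0.46,7.5,2.92],[-0.07,0.46,8.05,2.92],[-0.07,0.46,8.05,2.92],[-0.07,0.46,8.05,2.92]]]' 0.5 8 && python3 -m crank '[[[0,0,0,0],[0,0,0,0],[0,0,0,0],[0,0,0,0],[0,0,0,0],[0,0,0,0]]]' 1 8
```

```text
t: 10.7
eef_pos: [0.4542, -0.0176, 0.0395]
ee_rot: [3.141, 0.001, -3.074]
force: [-0.2, -0.4, 0.1]
width: 0.0434
gripper_force: 0.0
t: 11.45
eef_pos: [0.4537, -0.0177, 0.0391]
ee_rot: [3.142, 0.0, -3.075]
force: [-1.2, 0.9, 5.5]
width: 0.016
gripper_force: 8.0
```

```bash
python3 -m crank '[[[-0.1,0,0,0],[-0.25,0,0,0],[-0.4,0,0,0],[-0.55,0,0,0],[-0.7,0,0,0],[-0.85,0,0,0],[-1.0,0,0,0],[-1.15,0,0,0],[-1.3,0,0,0],[-1.45,0,0,0],[-1.6,0,0,0],[-1.7,0,0,0]]]'
```

```text
t: 12.95
eef_pos: [0.4962, -0.015, 0.0387]
ee_rot: [-3.142, -0.0, -3.076]
force: [-0.8, -0.5, -2.3]
width: 0.0157
gripper_force: 8.0
```

```bash
python3 -m crank '[[[-0.06,0,0,0],[-0.12,0,0,0],[-0.18,0,0,0],[-0.24,0,0,0],[-0.27,0,0,0],[-0.27,0,0,0]]]'; for i in 1 ; do python3 -m crank '[[[-0.03,0,0,0],[-0.06,0,0,0],[-0.06,0,0,0]]]';  done
```

```text
t: 13.7
eef_pos: [0.5029, -0.0145, 0.0388]
ee_rot: [3.142, 0.0, -3.076]
force: [0.3, -0.5, -3.4]
width: 0.0157
gripper_force: 8.0
t: 14.08
eef_pos: [0.5043, -0.0144, 0.0388]
ee_rot: [-3.142, 0.0, -3.075]
force: [-0.0, -0.5, -3.8]
width: 0.0159
gripper_force: 8.0
```

```bash
python3 -m crank '[[[-0.03,0,0,0],[-0.06,0,0,0],[-0.06,0,0,0]]]'
```

```text
t: 14.45
eef_pos: [0.5059, -0.0143, 0.0388]
ee_rot: [3.142, 0.0, -3.075]
force: [-0.7, 0.5, -2.8]
width: 0.0154
gripper_force: 8.0
```

```bash
python3 -m crank '[[[-0.02,0,0,0],[-0.04,0,0,0],[-0.04,0,0,0]]]'; python3 -m crank '[[[-0.02,0,0,0],[-0.04,0,0,0],[-0.04,0,0,0]]]'
```

```text
t: 14.82
eef_pos: [0.5068, -0.0143, 0.0388]
ee_rot: [3.142, 0.0, -3.076]
force: [-0.3, -0.1, -2.7]
width: 0.0155
gripper_force: 8.0
t: 15.2
eef_pos: [0.5078, -0.0142, 0.0388]
ee_rot: [3.142, 0.0, -3.076]
force: [-0.6, 0.6, -1.6]
width: 0.0156
gripper_force: 8.0
```

```bash
python3 -m crank '[[[-0.02,0,0,0],[-0.04,0,0,0],[-0.04,0,0,0]]]'; python3 -m crank '[[[-0.02,0,0,0],[-0.04,0,0,0],[-0.04,0,0,0]]]'
```

```text
t: 15.58
eef_pos: [0.5078, -0.0144, 0.0386]
ee_rot: [-3.141, -0.002, -3.076]
force: [-5.1, 0.6, -1.1]
width: 0.0158
gripper_force: 8.0
t: 15.95
eef_pos: [0.5078, -0.0145, 0.0384]
ee_rot: [-3.141, -0.003, -3.076]
force: [-8.1, 1.3, 1.3]
width: 0.0158
gripper_force: 8.0
```

Contact came at 5 to 8 N and the motion stopped, so the carrier is home. I'll release it and go above the lever.

```bash
python3 -m crank '[[[0.04,0,0,0],[0.04,0,0,0]]]' && python3 -m crank '[[[0,0,0,0],[0,0,0,0],[0,0,0,0],[0,0,0,0]]]' 0.5 && python3 -m crank '[[[0,0,-1,0],[0,0,-3,0],[0,0,-5,0],[0,0,-7,-2],[0,0,-8.9,-4],[-1,-1.5,-8.9,-6],[-2.2,-3,-8.9,-8],[-3.2,-4.5,-8.9,-10],[-3.6,-6,-8.9,-12],[-3.6,-6,-8.9,-14],[-3.6,-6,-8.9,-16],[-3.6,-6,-8.9,-18]]]' 1
python3 - <<'E'
from h import *
s=arm.get_state()
im,d=arm.grab_frame("wrist"); cv2.imwrite("pics/w2.png",im[:,:,::-1]); P,u,v=wpts(np.ones((480,640),bool),d,s)
for nm,lo,hi,x0,x1,y0,y1 in(("tail",.095,.112,.57,.65,.122,.19),("post",.06,.09,.48,.54,-.06,.03),("stop",.026,.04,.63,.68,-.06,.06)):
    m=(P[:,2]>lo)&(P[:,2]<hi)&(P[:,0]>x0)&(P[:,0]<x1)&(P[:,1]>y0)&(P[:,1]<y1); Q=P[m]
    if len(Q)>3: print(nm,len(Q),np.median(Q,0).round(4),[np.round(x,4) for x in cv2.minAreaRect(Q[:,:2].astype(np.float32))])
print(units(s,[.6085,.1485,.115]))
r=arm.trace("carrier","wrist")
for c in("scene","side"):
    im,d=arm.grab_frame(c);cv2.imwrite(f"pics/{c}2.png",cv2.resize(im[170:350,240:440],(660,594),interpolation=cv2.INTER_CUBIC)[:,:,::-1]);P=pts(c,np.ones((480,640),bool),d)
    m=(P[:,2]>.06)&(P[:,2]<.08)&(P[:,0]>.48)&(P[:,0]<.54)&(P[:,1]>-.06)&(P[:,1]<.03);Q=P[m];print(c,len(Q),np.round(cv2.minAreaRect(Q[:,:2].astype(np.float32))[0],4))
E
```

```text
t: 16.2
eef_pos: [0.5079, -0.0144, 0.0386]
ee_rot: [-3.141, -0.001, -3.076]
force: [-4.7, 0.2, -2.4]
width: 0.0159
gripper_force: 8.0
t: 16.7
eef_pos: [0.5091, -0.0141, 0.039]
ee_rot: [3.141, 0.001, -3.075]
force: [-0.8, 0.4, 0.1]
width: 0.043
gripper_force: 0.0
t: 18.2
eef_pos: [0.6084, -0.1581, 0.261]
ee_rot: [3.141, 0.0, -1.499]
force: [0.1, 0.7, 0.6]
width: 0.0006
gripper_force: 0.0
[-12.234  -0.88    5.842]
scene 49 [ 0.5065 -0.0167]
side 40 [ 0.5049 -0.0156]
```

View pics/scene2.png

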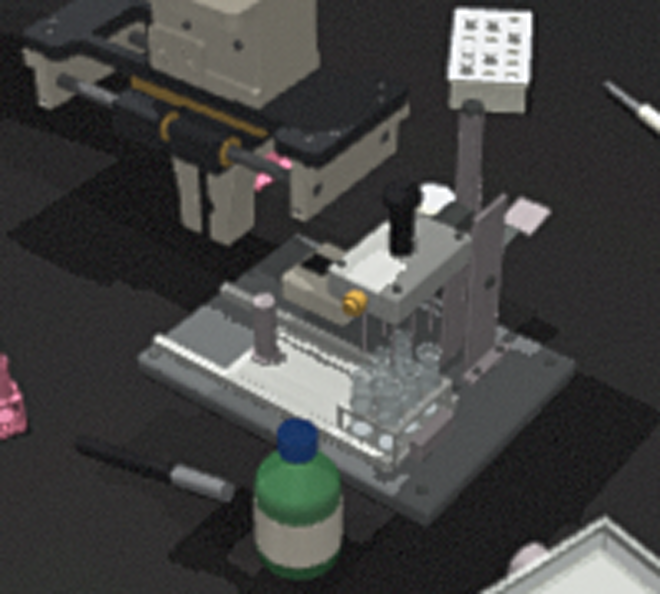

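The picture shows the carrier home under the raised head, with the post at (264,325) and the vials at (395,390), and nothing disturbed. I got the sign of y wrong, so the tool went to the right-hand side at a safe height. I'll go over the head to the lever now.

```bash
python3 -m crank '[[[-1.5,-0.1,-0.1,0.1],[-3.5,-0.3,-0.1,0.1],[-5.5,-0.4,-0.1,0.1],[-7.5,-0.55,-0.1,0.1],[-9.5,-0.7,-0.1,0.1],[-11.3,-0.8,-0.1,0.1],[-12.2,-0.88,0.1,0.1],[-12.2,-0.88,0.1,0.1]]]'
python3 - <<'E'
from h import *
s=arm.get_state()
im,d=arm.grab_frame("wrist"); cv2.imwrite("pics/w3.png",im[:,:,::-1]); P,u,v=wpts(np.ones((480,640),bool),d,s)
for nm,lo,hi,x0,x1,y0,y1 in(("tail",.095,.112,.57,.65,.13,.19),):
    m=(P[:,2]>lo)&(P[:,2]<hi)&(P[:,0]>x0)&(P[:,0]<x1)&(P[:,1]>y0)&(P[:,1]<y1); Q=P[m]
    if len(Q)>3: print(nm,len(Q),np.median(Q,0).round(4),[np.round(x,4) for x in cv2.minAreaRect(Q[:,:2].astype(np.float32))])
print(units(s,[.6085,.1485,.108]))
for c in("scene","side"):
    im,d=arm.grab_frame(c);P=pts(c,np.ones((480,640),bool),d)
    for r in arm.trace("pawl_tail",c)[:1]:
        Q=pts(c,r["mask"],d);Q=Q[(Q[:,2]>.095)&(Q[:,2]<.112)&(Q[:,1]>.132)&(abs(Q[:,0]-.608)<.03)]
        if len(Q)>5: print(c,len(Q),Q.mean(0).round(4),[np.round(x,4) for x in cv2.minAreaRect(Q[:,:2].astype(np.float32))])
    rail(c)
E
```

```text
t: 19.4
eef_pos: [0.6099, 0.1491, 0.2579]
ee_rot: [3.14, -0.0, -1.514]
force: [0.1, -0.2, -0.6]
width: 0.0008
gripper_force: 0.0
tail 898 [0.6084 0.1477 0.1034] [array([0.6083, 0.1461]), array([0.0252, 0.0326]), np.float64(3.5819)]
[0.02  0.048 5.997]
scene 99 [0.609  0.1471 0.1023] [array([0.6084, 0.148 ]), array([0.0259, 0.0309]), np.float64(4.587)]
scene railtop [0.2358 0.236  0.2362 0.2363 0.2369 0.237 ] -> rail 0.0637 headtop mode 0.164 0.06289999999999998 280
side 108 [0.6063 0.1478 0.1025] [array([0.6067, 0.1487]), array([0.0256, 0.031 ]), np.float64(5.1521)]
side railtop [0.2359 0.236  0.2361 0.2363 0.2366 0.2369] -> rail 0.0636 headtop mode 0.164 0.06309999999999999 116
```

```bash
python3 -m crank '[[[0,0.05,1.2,0],[0,0.05,2.8,0],[0,0.05,4.4,0],[0,0.05,5.5,0],[0,0.05,5.95,0],[0,0.05,5.95,0],[0,0.05,5.95,0]]]'; python3 -m crank '[[[0,0,0.08,0],[0,0,0.16,0],[0,0,0.2,0],[0,0,0.2,0]]]'
```

```text
t: 20.62
eef_pos: [0.6099, 0.1481, 0.1115]
ee_rot: [-3.14, 0.001, -1.513]
force: [-0.2, 0.2, 0.7]
width: 0.0003
gripper_force: 0.0
t: 21.12
eef_pos: [0.6089, 0.1478, 0.105]
ee_rot: [3.141, -0.0, -1.513]
force: [-0.6, 0.1, 0.4]
width: 0.0005
gripper_force: 0.0
```

```bash
python3 -m crank '[[[0,0,0.08,0],[0,0,0.16,0],[0,0,0.24,0],[0,0,0.32,0],[0,0,0.4,0],[0,0,0.44,0],[0,0,0.44,0]]]'; python3 - <<'E'
from h import *
s=arm.get_state();print(s["eef_pos"],s["force"]);rail("side")
E
```

```text
t: 22.0
eef_pos: [0.6087, 0.1475, 0.0936]
ee_rot: [3.141, -0.001, -1.514]
force: [0.1, -0.7, 0.3]
width: 0.0002
gripper_force: 0.4
[0.60868261 0.14745555 0.09359794] [ 0.12993412 -0.73964914  0.25756898]
side railtop [] -> rail None headtop mode 0.09 nan 0
  return _methods._mean(a, axis=axis, dtype=dtype,
  ret = ret.dtype.type(ret / rcount)
```

```bash
python3 - <<'E'
from h import *
s=arm.get_state();print(s["force"]);rail("scene")
im,d=arm.grab_frame("scene");im2,d2=arm.grab_frame("side")
a=cv2.resize(im[190:290,330:450],(400,333),interpolation=cv2.INTER_CUBIC);b=cv2.resize(im2[190:290,210:330],(400,333),interpolation=cv2.INTER_CUBIC)
cv2.imwrite("pics/p.png",np.hstack([a,b])[:,:,::-1])
E
```

```text
[ 0.05953407 -0.43644543  0.3088162 ]
scene railtop [0.2359 0.2361 0.2362 0.2367 0.2368 0.2375] -> rail 0.0637 headtop mode 0.164 0.0628 266
```

View pics/p.png

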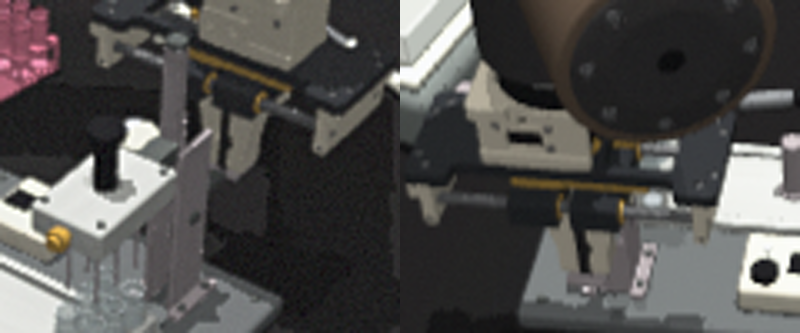

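The scene view shows the fingertips at (235,170) over the hidden plate. There's no clear force yet, so I'll press further in small steps.

```bash
python3 -m crank '[[[0,0,0.04,0],[0,0,0.04,0]]]'; python3 -m crank '[[[0,0,0.04,0],[0,0,0.04,0]]]';python3 - <<'E'
from h import *
rail("scene")
im,d=arm.grab_frame("scene");P=pts("scene",np.ones((480,640),bool),d)
m=(P[:,0]>.58)&(P[:,0]<.64)&(P[:,1]>.11)&(P[:,1]<.19)&(P[:,2]>.06)&(P[:,2]<.13);Q=P[m]
print(Q[np.argsort(Q[:,2])][::max(1,len(Q)//40)].round(3).tolist())
E
```

```text
t: 22.45
eef_pos: [0.6087, 0.1477, 0.0928]
ee_rot: [3.141, -0.0, -1.514]
force: [-0.4, 0.5, 0.4]
width: 0.0007
gripper_force: 0.0
t: 22.7
eef_pos: [0.6089, 0.1478, 0.0919]
ee_rot: [3.141, -0.0, -1.513]
force: [0.2, -0.1, 0.4]
width: 0.0007
gripper_force: 0.0
scene railtop [0.2352 0.2355 0.2357 0.2362 0.2363 0.2375] -> rail 0.0632 headtop mode 0.162 0.062 279
[[0.613, 0.115, 0.085], [0.613, 0.13, 0.088], [0.617, 0.137, 0.089], [0.613, 0.118, 0.09], [0.606, 0.131, 0.09], [0.611, 0.129, 0.091], [0.61, 0.127, 0.091], [0.615, 0.111, 0.092], [0.607, 0.138, 0.092], [0.611, 0.12, 0.093], [0.624, 0.139, 0.094], [0.613, 0.137, 0.096], [0.608, 0.141, 0.097], [0.611, 0.136, 0.098], [0.624, 0.157, 0.099], [0.623, 0.139, 0.1], [0.609, 0.135, 0.101], [0.624, 0.141, 0.102], [0.603, 0.135, 0.104], [0.615, 0.134, 0.104], [0.619, 0.136, 0.105], [0.615, 0.137, 0.105], [0.612, 0.138, 0.106], [0.624, 0.14, 0.108], [0.619, 0.139, 0.109], [0.624, 0.148, 0.11], [0.618, 0.136, 0.11], [0.625, 0.151, 0.111], [0.61, 0.136, 0.112], [0.62, 0.137, 0.114], [0.602, 0.139, 0.115], [0.625, 0.142, 0.116], [0.605, 0.139, 0.117], [0.623, 0.137, 0.118], [0.601, 0.136, 0.119], [0.593, 0.135, 0.12], [0.623, 0.136, 0.121], [0.614, 0.137, 0.122], [0.609, 0.136, 0.123], [0.602, 0.134, 0.124], [0.602, 0.137, 0.125], [0.609, 0.136, 0.126], [0.607, 0.138, 0.127], [0.593, 0.135, 0.128], [0.596, 0.137, 0.128], [0.622, 0.136, 0.129], [0.619, 0.137, 0.13]]
```

```bash
python3 - <<'E'
from h import *
rail("scene"); print(arm.get_state()["force"])
rail("scene")
E
```

```text
scene railtop [0.235  0.2352 0.2353 0.2358 0.2359 0.2366] -> rail 0.0628 headtop mode 0.162 0.06209999999999999 263
[0.58754653 0.34208436 0.11219191]
scene railtop [0.2351 0.2353 0.2354 0.2355 0.2357 0.236 ] -> rail 0.0629 headtop mode 0.162 0.062 286
```

```bash
python3 -m crank '[[[0,0,0.03,0]]]';python3 - <<'E'
from h import *
rail("scene"); rail("scene"); print(arm.get_state()["force"])
E
```

```text
t: 23.02
eef_pos: [0.609, 0.1478, 0.0913]
ee_rot: [-3.141, 0.0, -1.514]
force: [-0.1, -0.6, 0.9]
width: 0.001
gripper_force: 0.3
scene railtop [0.2356 0.2357 0.2358 0.2362 0.2364 0.2367] -> rail 0.0633 headtop mode 0.162 0.06189999999999998 309
scene railtop [0.2349 0.2351 0.2352 0.2357 0.2358 0.2364] -> rail 0.0627 headtop mode 0.162 0.0615 317
[0.47338057 0.13264372 2.61225997]
```

```bash
python3 -m crank '[[[0,0,0.03,0]]]';python3 - <<'E'
from h import *
rail("scene"); print(arm.get_state()["force"])
E
```

```text
t: 23.25
eef_pos: [0.609, 0.1479, 0.0908]
ee_rot: [-3.141, 0.0, -1.513]
force: [-1.2, -0.1, 1.8]
width: 0.0006
gripper_force: 1.3
scene railtop [0.2292 0.2293 0.2295 0.2296 0.23   0.2302] -> rail 0.057 headtop mode 0.156 0.055900000000000005 290
[-0.74226134  0.103716    2.12121505]
```

```bash
python3 -m crank '[[[0,0,0.03,0]]]';python3 - <<'E'
from h import *
rail("scene"); print(arm.get_state()["force"])
E
```

```text
t: 23.42
eef_pos: [0.6091, 0.1478, 0.09]
ee_rot: [-3.141, 0.0, -1.513]
force: [-1.2, -0.8, 2.9]
width: 0.0005
gripper_force: 1.3
scene railtop [0.224  0.2241 0.2242 0.2243 0.2245 0.2252] -> rail 0.0517 headtop mode 0.152 0.050600000000000006 244
[ 0.41153055 -1.06034157  3.30456373]
```

```bash
python3 -m crank '[[[0,0,0,0],[0,0,0,0],[0,0,0,0],[0,0,0,0]]]';python3 - <<'E'
from h import *
print(arm.get_state()["t"]);rail("scene"); print(arm.get_state()["force"])
E
```

```text
t: 23.98
eef_pos: [0.6091, 0.1478, 0.0899]
ee_rot: [-3.141, 0.0, -1.513]
force: [-0.0, 0.7, 1.4]
width: 0.0007
gripper_force: 1.3
23.975
scene railtop [0.2055 0.2056 0.2057 0.2058 0.2062 0.2065] -> rail 0.0332 headtop mode 0.134 0.032899999999999985 262
[-0.70147975 -0.07012771  2.97339751]
```

```bash
python3 -m crank '[[[0,0,0,0],[0,0,0,0],[0,0,-0.7,0],[0,0,-1.5,0],[0,0,-2,0],[0,0,-2,0]]]';python3 - <<'E'
from h import *
print(arm.get_state()["force"]);rail("scene")
E
python3 -m crank '[[[0,0,-1.5,0],[0,0,-2.5,0],[0,0,-3,0],[0,0,-3,0],[0,0,-3,0],[0,0,-3,0],[0,0,-3,0],[0,0,-3,0]]]'
python3 - <<'E'
from h import *
rail("scene");rail("side")
im,d=arm.grab_frame("scene");cv2.imwrite("pics/end.png",cv2.resize(im[170:350,190:430],(800,600),interpolation=cv2.INTER_CUBIC)[:,:,::-1])
P=pts("scene",np.ones((480,640),bool),d)
m=(P[:,2]>.06)&(P[:,2]<.08)&(P[:,0]>.48)&(P[:,0]<.54)&(P[:,1]>-.06)&(P[:,1]<.03);Q=P[m];print(len(Q),np.round(cv2.minAreaRect(Q[:,:2].astype(np.float32))[0],4))
E
```

```text
t: 24.78
eef_pos: [0.6095, 0.1481, 0.1412]
ee_rot: [-3.14, 0.001, -1.513]
force: [0.7, 0.9, -0.4]
width: 0.0003
gripper_force: 0.0
[ 0.69971179  0.94512675 -0.40456484]
scene railtop [0.1877 0.1879 0.188  0.189  0.1897 0.19  ] -> rail 0.0155 headtop mode 0.116 0.014899999999999997 237
t: 25.82
eef_pos: [0.6089, 0.1478, 0.2145]
ee_rot: [3.141, -0.0, -1.513]
force: [-0.5, 0.9, 0.0]
width: 0.0006
gripper_force: 0.0
scene railtop [0.188  0.1881 0.1882 0.1889 0.1893 0.1895] -> rail 0.0157 headtop mode 0.116 0.014899999999999997 261
side railtop [0.1881 0.1883 0.1885 0.1892 0.1892 0.1904] -> rail 0.016 headtop mode 0.116 0.015099999999999988 98
46 [ 0.5068 -0.0168]
```

View pics/end.png

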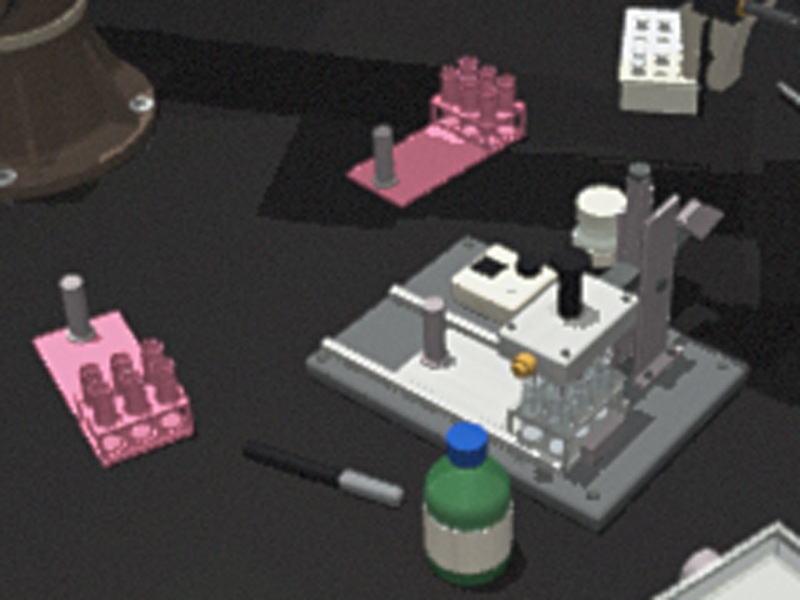

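The picture shows the carrier home, with the post at (433,330). The head is resting on the ratchet with the needles inside the vials at (570,390), and the other things are where they were. The rail holds at 0.015 and the arm is clear.

```bash
python3 -c "
from station import arm
print(arm.job_done())"
```

```text
the job is handed in; nothing more can be done
None
```

The job is handed in: the carrier is home against its stop (about 8 N at contact), and the pawl caught the head at rail 0.015, with the needle tips about 31 mm down the 50 mm deep vials and nothing else moved.

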